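Draw out the bench pin to its line and hold it

ROBOT

A 6-joint arm with a two-finger parallel gripper is mounted at the origin on the work surface. World frame = base frame: x ahead of the robot, y to its left, z up, the work surface at z = 0. Lengths are in m, angles in rad, forces in N, time in s.
With the tool pointing down it reaches from about 0.35 to 0.775 m from the base axis. Payload 5.5 kg.
Tool frame: the origin (TCP) lies midway between the tips of the shut fingers; the grasp point (between the pads) lies 19 mm behind it; z points along the fingers, y is the line along which they close (so a half turn about z gives the same grasp; the last joint's range is limited). The gripper opens to 85 mm and grips with 20 to 120 N. Pads are 22 mm wide; open, the fingers measure 114 mm over their backs; the gripper's body (76 mm by 85 mm) begins 54 mm behind the grasp point. The pads swing forward as they close: fully open they stand 13 mm farther back than shut.
Start: joints at [-1.442, 0.313, 0.046, 1.304, 0, 1.431], TCP at [0.153, -0.554, 0.231] pointing down, gripper open.
Joint ranges: [-2.76, 2.76], [-0.86, 1.69], [-1.03, 1.26], [-2.2, 2.34], [-1.47, 1.5], [-3.14, 3.14]. Speed limits (rad/s): [2.57, 2.57, 3.14, 3.14, 3.14, 3.14].

INTERFACE

Orientations are given as a unit quaternion [w, x, y, z].
In Python, from workcell import env gives the robot as it stands. The module is installed in compiled form; this text tells all that it offers.
- The arm moves only by the tool servo_tool, never from a script. Its argument "increments" is a list of rows, each an object of numbers: "grip": the closure, from 0 (fully open) to 1 (shut); "x", "y", "z": the shift along the tool's x, y, z in mm; "roll": the turn about the tool's z in degrees. In form: [{"grip": .., "x": .., "y": .., "z": .., "roll": ..}, ...]. A call has 1 to 5 rows; each row shifts and turns the commanded pose from where the row before left it, along the tool's axes as they then stand; what a row does not reach is not made up. A row lasts 1/12 s, in which the tool goes at most 41.7 mm and 7.16 degrees, less where a joint would pass 70% of its speed; a pose out of reach is approached as far as the arm can. A call is refused whole if a number of a shift passes 41.7 or a number of a turn 7.16, either way. A call with a gripper value outside its range is refused whole. The fingers move at their own pace and stop on an object; "grip_force" is the grip in N (left out, the last holds). Time passes only in rows, so rows that do not move let the fingers close. It gives the time, the measured TCP pose, the force, the opening and the grip force at its end, in the units of the state.
- env.get_state(): the state, without advancing time (a new reading comes with each control period).
- env.read_camera(name): name is "scene" or "top" or "wrist"; returns the picture (384x512x3 uint8, red, green, blue); there is no depth.
- env.get_calibration(name): a dict with "vertical_fov" (degrees; the focal length in pixels is half the picture's height over the tangent of half this angle, whatever the lens; pixels are square), "cx", "cy" (the principal point, pixels), "rvec" (rotation vector, rad) and "tvec" (3), from world to camera coordinates, as OpenCV has them; the wrist camera has in their place "tool_from_camera" (4x4, takes a point from camera to tool coordinates, whose origin is the TCP and whose axes are the flange's). Camera axes: x right, y down, z forward; pixel columns grow to the right and rows downward; lengths in m; the calibration is good to about 2 mm. The wrist camera is an equidistant fisheye: a pixel r from the principal point sees the ray r / f radians off the axis. A picture is of the moment at which its call begins: read the wrist's pose just before it. get_calibration takes no time and is no camera call.
- env.hand_in(): hands the job in; it is judged then, once.
The state is a dict: "clock": time; "joint_pos": joint angles; "qvel": joint speeds; "tau": joint torques, N m; "tcp_pos": TCP position; "orientation": TCP orientation; "wrist_force": force on the tool from outside, world axes, zero at the start; "ft_torque": the same for the moment, N m; "finger_gap": finger opening in m; "grip_force": force on a finger pad.
Only numpy, scipy, OpenCV 4.12 (cv2) and the standard library are available. Lean on these libraries where they do the work, as an engineer would, in place of code of your own. Each camera call takes 0.05 s, during which the arm holds its last target. There are 200 camera calls.

TASK

Free the wooden bench pin by giving the winged cam clamp beside it a quarter turn anticlockwise (seen from above), and only then slide the pin straight outward, away from the robot, along the top of the wooden riser until the dark line across it lies over the riser's front edge. So far out it would tip off by itself: finish while still holding it there, level and flat on the riser, with the clamp left open, so that a colleague can set the clamp anew. Slide it rather than lift it, never let it tip, and leave the other things on the riser and the bench where they are.

Things in the scene. Friction and masses are not known exactly. Their poses are not given: they have to be found in the camera images.
- edge (a point): middle of the top front edge (the one far from the robot) of the fixed wooden riser: a low bench-top table 260 deep, 340 wide, 90 high, flat top at z = 0.090. x points level outward across the edge, y left along it, z up. The riser reaches 260 mm back from here and 170 to each side; the pin lies along this x axis. A catch tray 22 high lies on the bench below the edge.
- pin_center (a point): centre, half-way up, of the loose bench pin: a plain pale board 250 long (x), 54 wide (y), 20 thick (z), about 0.17 kg, flat on the riser, x pointing outward to its nose with V-notch and sloping top (last 70 mm). At the start the nose is 55 to 105 mm past the edge. It balances about 15 mm to the tail side of this point. Once freed it slides with 1 to 2 N.
- pin_tail (a point): point half-way up (10 mm above the riser) on the pin's middle line, 25 mm from its tail end, 100 mm from its centre towards the robot; axes as the pin's. A good place to grip the pin from above across its 54 mm width, fingertips 2 to 4 mm clear of the riser top. Nothing else stands within 75 mm of its middle line here.
- pin_line (a point): middle of the dark line, 3 mm wide, right across the pin's top and down its sides: 35 mm from the pin's centre towards the tail, 160 from the nose, 90 from the tail end, on the top face 20 mm above the riser; axes as the pin's. This line is to end over the riser's front edge.
- cam_grip (a point): centre of the winged handle of the cam clamp, on its upright axis: 38 mm above the riser top, left of the pin (50 mm from its middle line), 22 mm behind the edge. The dark steel wing is a bar 44 long (x), 10 thick (y), 24 high (z), free all round; grip it across its thickness from above. The pin's top is 6 mm below the wing's underside.
- guide (a point): middle of the top of the fixed steel guide bar (40 long, 16 wide, 14 high), on the riser along the pin's right side, 22 mm behind the edge. The cam's eccentric steel disc (18 mm radius, top 16 mm above the riser) squeezes the pin against it with about 15 N. Bar and cam stay within 45 mm of the edge.
- cam (a joint): turn of the cam clamp in rad: 0 to 0.12 at the start, clamped, the wing about parallel to the pin; grows anticlockwise seen from above to its stop at 1.6, the wing across the pin. From about 0.6 the pin is free; beyond 1.1 the clamp counts as open. It stays where it is left and takes 0.1 to 0.2 N m to turn.
- wax_pot: bystander: small white screw-top pot, 42 across, 45 high, standing on the riser left of the pin; origin under its foot
- file: bystander: flat hand file with a wooden handle, 175 long, lying on the riser right of the pin; origin on the riser where the blade meets the handle
- bowl: bystander: white porcelain bowl, 116 across, 52 high, on the bench; origin under its foot
- tub: bystander: white plastic tub with a green band, 90 across, 70 high, on the bench; origin under its foot
- flask: bystander: small amber bottle, 40 across, 80 high, on the bench; origin under its foot
- burs: bystander: round wooden block, 80 across, 50 high, with steel burs standing in it (up to 84), on the bench; origin under its foot
- dish: bystander: small white porcelain dish, 84 across, 20 high, on the riser left of the pin; origin under its foot

How it is judged:
On the way, in this order (a step that is already met when the one before it is completed fails the run):
1. the cam clamp is turned open (beyond 1.1 rad) (value of joint cam above 1.1 rad), for 0.2 s.
2. the pin's line is over the riser's edge, the pin level and held by the fingers (x of pin_line in the frame of edge between -0.006 and 0.006 m and z of pin_line in the frame of edge between 0.016 and 0.025 m and y of pin_line in the frame of edge between -0.012 and 0.012 m and angle between pin_center's own z axis and vertical below 0.05 rad and angle between the x axis of pin_center and the x axis of edge, either way round below 0.15 rad and contact force between the fingers and pin above 1 N and value of joint cam above 1.1 rad), for 0.2 s.
At the end, for the whole second after the job is handed in: Pin line within 6 mm of the riser edge (12 mm sideways), 16 to 25 mm above the riser top; pin level within 0.05 rad, pointing straight out within 0.15 rad, at rest, fingers on it with over 1 N; cam clamp open beyond 1.1 rad (all of step 2 and linear speed of pin below 0.01 m/s); the arm keeps its last pose, push and grip.
It fails at once if the pin is dragged more than 15 mm while the clamp is still on (value of joint cam below 0.6 rad and distance of pin_center from where it was at the start of the episode above 0.015 m).
It fails at once if the pin tips (more than 0.2 rad) (angle between pin_center's own z axis and vertical above 0.2 rad).
It fails at once if the pin is lifted more than 25 mm off the riser instead of being slid (z of pin_center in the frame of edge above 0.035 m).
It fails at once if a bystander is shifted by more than 30 mm (distance of any of wax_pot, file, bowl, tub, flask, burs, dish from where it was at the start of the episode above 0.03 m).
It also fails if it takes over 48 s, if anything falls off the work surface, if the arm or the gripper's body presses on something with over 40 N, if the wrist force passes 120 N, or if a joint passes its speed limit or range.

## Working session

There is one attempt and no reset: what is moved stays moved. The work goes in short steps, Python scripts to look and compute and a tool call to move; the robot and the scene stay as the last step left them, time stands still between calls to the robot, and variables do not carry over. Pictures are saved under pics/ and viewed, at most 10 in all, crops included, and the job is handed in when it is done.

Besides the shell and the picture viewer there is one more tool, called after "Call:" as name(argument=value, ...), one argument or row to a line, values as JSON. servo_tool: Moves the arm, as the interface text tells. Its arguments: {"type":"object","properties":{"increments":{"type":"array"},"grip_force":{"type":"number"}},"required":["increments"]}

```bash
mkdir -p pics; python3 - <<'E'
from workcell import env
import cv2
for n in("scene","top"):
    cv2.imwrite(f"pics/{n}0.png",env.read_camera(n)[:,:,::-1]);print(n,env.get_calibration(n))
print(env.get_calibration("wrist"));s=env.get_state();print(s)
E
```

```text
scene {'vertical_fov': 44.43640325842918, 'cx': 257.47119683696036, 'cy': 189.52489861062503, 'rvec': array([ 0.99303307,  2.44033759, -1.08065151]), 'tvec': array([ 0.3589796, -0.1756686,  1.6429694])}
top {'vertical_fov': 50.069304269012896, 'cx': 255.00032951423742, 'cy': 193.8089660142799, 'rvec': array([ 2.14074667, -2.11626801,  0.21557636]), 'tvec': array([-0.02549473,  0.52637641,  1.12734226])}
{'vertical_fov': 65.70646984690485, 'cx': 255.31908977441896, 'cy': 194.99486400115015, 'tool_from_camera': array([[ 3.44861190e-04, -9.52741248e-01, -3.03782809e-01,
         7.79496962e-02],
       [ 9.99999916e-01,  2.60640988e-04,  3.17785395e-04,
        -1.31446199e-04],
       [-2.23589003e-04, -3.03782893e-01,  9.52741258e-01,
        -1.42593949e-01],
       [ 0.00000000e+00,  0.00000000e+00,  0.00000000e+00,
         1.00000000e+00]])}
{'clock': 0.1, 'joint_pos': array([-1.44161216e+00,  3.13908608e-01,  4.51128242e-02,  1.30360152e+00,
       -7.94385552e-07,  1.43119462e+00]), 'qvel': array([ 0.00050737,  0.00028141,  0.00357824,  0.00032574, -0.00047672,
        0.00046216]), 'tau': array([ 1.79377890e-03, -4.81724954e+01,  2.99244815e+01,  1.26836705e-02,
       -1.17769750e-04, -1.04023670e-05]), 'tcp_pos': array([ 0.15262918, -0.55391055,  0.23051581]), 'orientation': array([-8.00480630e-04,  9.90982535e-01,  1.33988708e-01,  3.77235906e-06]), 'wrist_force': array([-0.06827924, -0.35931987,  0.11302608]), 'ft_torque': array([-0.02850521, -0.02782739,  0.02916767]), 'grip_force': 0.0, 'finger_gap': 0.08520856331552056}
```

View pics/top0.png

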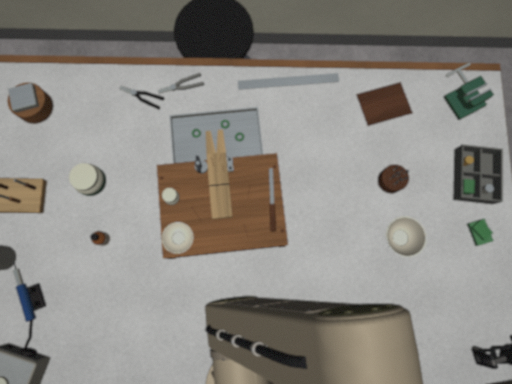

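View pics/scene0.png

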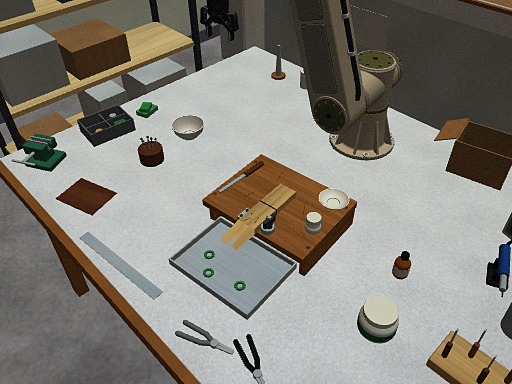

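The top view shows the riser with corners near (158,164), (276,153), (287,246), (163,258), the pin from (215,130) to (221,218), its dark line at about (219,185), the cam at (199,164) and the guide at (230,163). Next step is to measure them.

```bash
cat > h.py <<'E'
import numpy as np,cv2
from workcell import env
def cal(n):
    c=env.get_calibration(n);f=192/np.tan(np.radians(c['vertical_fov']/2))
    return np.array([[f,0,c['cx']],[0,f,c['cy']],[0,0,1]]),cv2.Rodrigues(c['rvec'])[0],c['tvec']
def plane(n,uv,z):
    K,R,t=cal(n);uv=np.atleast_2d(np.float64(uv));d=(R.T@np.linalg.inv(K)@np.c_[uv,np.ones(len(uv))].T).T
    o=-R.T@t;return o+d*((z-o[2])/d[:,2])[:,None]
def proj(n,P):
    K,R,t=cal(n);p=(K@(R@np.atleast_2d(P).T+t[:,None])).T;return p[:,:2]/p[:,2:]
E
python3 - <<'E'
from h import *
im=cv2.imread('pics/top0.png');hsv=cv2.cvtColor(im,cv2.COLOR_BGR2HSV)
print([hsv[y,x].tolist() for x,y in((240,200),(218,200),(220,150),(180,230),(240,125))])
roi=np.zeros(im.shape[:2],np.uint8);roi[105:275,145:300]=1
wood=((hsv[...,0]<20)&(hsv[...,1]>90)).astype(np.uint8)*roi
pin=((hsv[...,0]<25)&(hsv[...,1]>60)&(hsv[...,2]>130)).astype(np.uint8)*roi
for nm,m,z in(('wood',wood,.09),('pin',pin,.11)):
    c=max(cv2.findContours(m,0,2)[0],key=cv2.contourArea);r=cv2.minAreaRect(c);b=cv2.boxPoints(r)
    print(nm,r,b.round(1).tolist());print(plane('top',b,z).round(4).tolist())
cv2.imwrite('pics/crop0.png',cv2.resize(im[105:265,150:295],None,fx=3.7,fy=3.7,interpolation=cv2.INTER_CUBIC))
E
```

```text
[[13, 131, 117], [18, 97, 147], [18, 95, 159], [39, 13, 189], [102, 18, 145]]
wood ((218.43658447265625, 191.42440795898438), (120.63810729980469, 123.4650650024414), 83.71749877929688) [[150.5, 138.1999969482422], [273.20001220703125, 124.69999694824219], [286.3999938964844, 244.60000610351562], [163.6999969482422, 258.1000061035156]]
[[0.6751, 0.2782, 0.09], [0.7207, -0.0689, 0.09], [0.3802, -0.1053, 0.09], [0.3406, 0.2237, 0.09]]
pin ((215.6241455078125, 156.9896697998047), (53.23215103149414, 19.681779861450195), 85.2363510131836) [[203.60000610351562, 131.3000030517578], [223.1999969482422, 129.60000610351562], [227.60000610351562, 182.6999969482422], [208.0, 184.3000030517578]]
[[0.691, 0.1265, 0.11], [0.6966, 0.072, 0.11], [0.545, 0.0562, 0.11], [0.5398, 0.1095, 0.11]]
```

View pics/crop0.png

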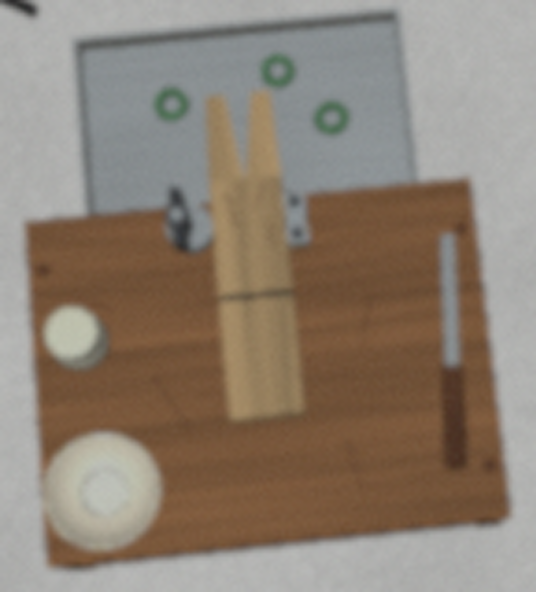

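Crop (3.7x): front edge (27,222)–(470,180), tail corners (230,421)/(303,411), dark line (219,298)–(293,292), wing about (175,190)–(184,250), guide around (297,218).

```bash
python3 - <<'E'
from h import *
def P(x,y,z): return plane('top',[150+(x+.5)/3.7-.5,105+(y+.5)/3.7-.5],z)[0]
A,B=P(27,222,.09),P(470,180,.09);C,D=P(510,517,.09),P(50,567,.09)
print('corners',A,B,C,D,np.linalg.norm(A-B),np.linalg.norm(B-C),np.linalg.norm(A-D))
e=(A+B)/2;yv=(A-B)/np.linalg.norm(A-B);xv=np.array([yv[1],-yv[0],0]);print('edge',e,'yaw',np.degrees(np.arctan2(xv[1],xv[0])))
T=(P(230,421,.11)+P(303,411,.11))/2;L=(P(219,298,.11)+P(293,292,.11))/2;V=P(244,172,.11)
print('tailmid',T,'line',L,np.linalg.norm(T-L),'pin yaw',np.degrees(np.arctan2(*(L-T)[1::-1])),np.degrees(np.arctan2(*(V-T)[1::-1])))
print('width',np.linalg.norm(P(219,298,.11)-P(293,292,.11)))
for n,p in(('line',L),('tail',T)):print(n,(p-e)@xv,(p-e)@yv)
cg=e-.022*xv+.05*yv;cg[2]=.128;print('cam_grip pred',cg,'seen',P(180,220,.14), 'proj top',proj('top',cg),'scene',proj('scene',cg))
E
```

```text
corners [0.5983863  0.25576001 0.09      ] [ 0.63609401 -0.07883964  0.09      ] [ 0.38094869 -0.10816304  0.09      ] [0.34127802 0.22510715 0.09      ] 0.33671767717408946 0.25682483135076684 0.2589290744677601
edge [0.61724015 0.08846019 0.09      ] yaw 6.429819213651535
tailmid [0.45050084 0.07008486 0.11      ] line [0.54008266 0.08007998 0.11      ] 0.09013769890360009 pin yaw 6.366464926229354 6.676584602458156
width 0.05452903567577622
line -0.07761062508993222 0.0003130788772307837
tail -0.167748268889525 0.0004127477982010795
cam_grip pred [0.58977923 0.13568198 0.128     ] seen [0.58831469 0.13406028 0.14      ] proj top [[198.23979855 164.70869135]] scene [[268.48545089 219.35284064]]
```

```bash
python3 - <<'E'
import cv2
im=cv2.imread('pics/scene0.png')
cv2.imwrite('pics/crop1.png',cv2.resize(im[150:275,190:360],None,fx=4.5,fy=4.5,interpolation=cv2.INTER_CUBIC))
E
```

```text
(no output)
```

View pics/crop1.png

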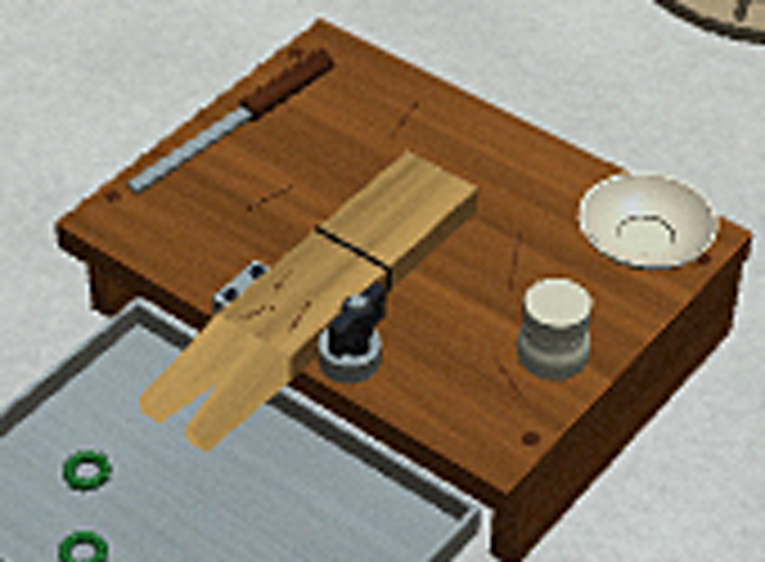

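The sizes agree (length 337 mm, width 54.5 mm, line to tail 90.1 mm). The cam grip is at about (0.589, 0.1355) and the pin has to slide about 77.6 mm. Next I'll work out the transit rows, with a half turn because of the last joint's range.

```bash
python3 - <<'E'
import numpy as np
a=np.radians(15.36+7*np.arange(25));w=np.array([436.4,689.4])/25
for k in range(25):
    c,s=np.cos(a[k]),np.sin(a[k]);print(k,round(w[0]*c+w[1]*s,1),round(w[0]*s-w[1]*c,1))
E
```

```text
0 24.1 -22.0
1 26.6 -18.9
2 28.7 -15.5
3 30.4 -11.9
4 31.6 -8.1
5 32.4 -4.2
6 32.6 -0.2
7 32.4 3.8
8 31.7 7.7
9 30.5 11.5
10 28.9 15.2
11 26.8 18.6
12 24.4 21.7
13 21.5 24.5
14 18.4 27.0
15 15.0 29.0
16 11.3 30.6
17 7.5 31.8
18 3.6 32.4
19 -0.4 32.6
20 -4.4 32.3
21 -8.3 31.6
22 -12.1 30.3
23 -15.7 28.6
24 -19.0 26.5
```

Call:
servo_tool(
  increments=[
    {"grip": 0,"x": 24.1,"y": -22,"z": 0,"roll": -7},
    {"grip": 0,"x": 26.6,"y": -18.9,"z": 0,"roll": -7},
    {"grip": 0,"x": 28.7,"y": -15.5,"z": 0,"roll": -7},
    {"grip": 0,"x": 30.4,"y": -11.9,"z": 0,"roll": -7},
    {"grip": 0,"x": 31.6,"y": -8.1,"z": 0,"roll": -7},
  ],
)

```text
clock: 0.52
tcp_pos: [0.24, -0.4147, 0.2308]
orientation: [-0.0, 0.904, 0.428, 0.0]
wrist_force: [0.2, -0.8, -0.3]
finger_gap: 0.0854
grip_force: 0.0
```

Call:
servo_tool(
  increments=[
    {"grip": 0,"x": 32.4,"y": -4.2,"z": 0,"roll": -7},
    {"grip": 0,"x": 32.6,"y": -0.2,"z": 0,"roll": -7},
    {"grip": 0,"x": 32.4,"y": 3.8,"z": 0,"roll": -7},
    {"grip": 0,"x": 31.7,"y": 7.7,"z": 0,"roll": -7},
    {"grip": 0,"x": 30.5,"y": 11.5,"z": 0,"roll": -7},
  ],
)

```text
clock: 0.93
tcp_pos: [0.3271, -0.2768, 0.2311]
orientation: [-0.0, 0.733, 0.68, 0.0]
wrist_force: [0.0, -0.6, 0.3]
finger_gap: 0.0854
grip_force: 0.0
```

Call:
servo_tool(
  increments=[
    {"grip": 0,"x": 28.9,"y": 15.2,"z": 0,"roll": -7},
    {"grip": 0,"x": 26.8,"y": 18.6,"z": 0,"roll": -7},
    {"grip": 0,"x": 24.4,"y": 21.7,"z": 0,"roll": -7},
    {"grip": 0,"x": 21.5,"y": 24.5,"z": 0,"roll": -7},
    {"grip": 0,"x": 18.4,"y": 27,"z": 0,"roll": -7},
  ],
)

```text
clock: 1.35
tcp_pos: [0.4143, -0.1389, 0.2311]
orientation: [-0.0, 0.494, 0.869, -0.0]
wrist_force: [0.5, -0.5, -0.1]
finger_gap: 0.0855
grip_force: 0.0
```

Call:
servo_tool(
  increments=[
    {"grip": 0,"x": 15,"y": 29,"z": 0,"roll": -7},
    {"grip": 0,"x": 11.3,"y": 30.6,"z": 0,"roll": -7},
    {"grip": 0,"x": 7.5,"y": 31.8,"z": 0,"roll": -7},
    {"grip": 0,"x": 3.6,"y": 32.4,"z": 0,"roll": -7},
    {"grip": 0,"x": -0.4,"y": 32.6,"z": 0,"roll": -7},
  ],
)

```text
clock: 1.77
tcp_pos: [0.5015, -0.0009, 0.2309]
orientation: [-0.0, 0.21, 0.978, -0.0]
wrist_force: [0.4, -0.2, 0.2]
finger_gap: 0.0854
grip_force: 0.0
```

Call:
servo_tool(
  increments=[
    {"grip": 0,"x": -4.4,"y": 32.3,"z": 0,"roll": -7},
    {"grip": 0,"x": -8.3,"y": 31.6,"z": 0,"roll": -7},
    {"grip": 0,"x": -12.1,"y": 30.3,"z": 0,"roll": -7},
    {"grip": 0,"x": -15.7,"y": 28.6,"z": 0,"roll": -7},
    {"grip": 0,"x": -19,"y": 26.5,"z": 0,"roll": -7},
  ],
)

```text
clock: 2.18
tcp_pos: [0.5887, 0.1368, 0.2307]
orientation: [-0.0, -0.094, 0.996, -0.0]
wrist_force: [0.2, -0.2, 0.6]
finger_gap: 0.0849
grip_force: 0.0
```

Call:
servo_tool(
  increments=[
    {"grip": 0,"x": 0,"y": 0,"z": 0,"roll": 0},
    {"grip": 0,"x": 0,"y": 0,"z": 0,"roll": 0},
  ],
)

```text
clock: 2.35
tcp_pos: [0.5884, 0.1366, 0.23]
orientation: [-0.001, -0.091, 0.996, -0.0]
wrist_force: [0.3, 0.1, 1.0]
finger_gap: 0.0854
grip_force: 0.0
```

```bash
cat >> h.py <<'E'
from scipy.spatial.transform import Rotation as Ro
def wplane(uv,z,s):
    c=env.get_calibration('wrist');f=192/np.tan(np.radians(c['vertical_fov']/2))
    uv=np.atleast_2d(np.float64(uv))-[c['cx'],c['cy']];r=np.linalg.norm(uv,axis=1);th=r/f
    d=np.c_[uv/r[:,None]*np.sin(th)[:,None],np.cos(th)]
    q=s['orientation'];R=Ro.from_quat([q[1],q[2],q[3],q[0]]).as_matrix();T=c['tool_from_camera']
    o=R@T[:3,3]+s['tcp_pos'];d=d@(R@T[:3,:3]).T;return o+d*((z-o[2])/d[:,2])[:,None]
E
python3 - <<'E'
from h import *
import pickle
s=env.get_state();im=env.read_camera('wrist')[:,:,::-1];cv2.imwrite('pics/w1.png',im);pickle.dump(s,open('w1.pkl','wb'));print(s['joint_pos'])
cv2.imwrite('pics/w1b.png',cv2.resize(im,(800,600),interpolation=cv2.INTER_CUBIC))
E
```

```text
[ 9.54262956e-02  3.72730115e-01  1.27636992e-01  1.32769583e+00
 -2.76728409e-04 -8.77869644e-02]
```

View pics/w1b.png

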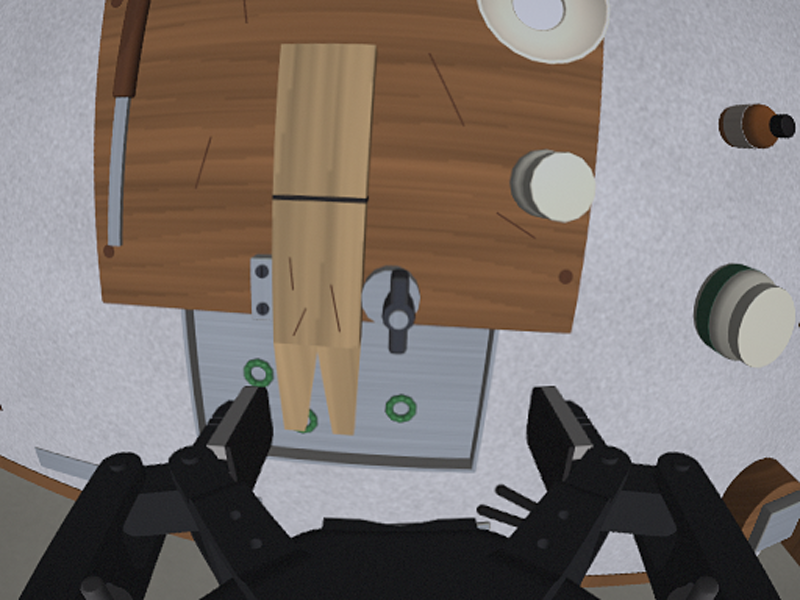

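The wrist picture shows the wing end to end from (400,270) to (398,352) in the enlarged view, the dark line (273,198)–(367,201), the tail (280,43)–(376,45) and the front edge (104,301)–(570,332).

```bash
python3 - <<'E'
from h import *
import pickle
s=pickle.load(open('w1.pkl','rb'));k=.64
W=lambda p,z:wplane(np.float64(p)*k-.2,z,s)
print('wing ends z.14',W([(398,352),(400,295),(390,352),(407,352)],.14).round(4).tolist())
print('back bottom',W([(400,270)],.116),'knob',W([(399,319)],.142))
A,B=W([(570,332),(104,301)],.09);e=(A+B)/2;yv=(A-B);n=np.linalg.norm(yv);yv/=n;xv=np.array([yv[1],-yv[0],0])
print('edge',e,n,np.degrees(np.arctan2(*xv[1::-1])))
L=W([(273,198),(367,201)],.11);T=W([(280,43),(376,45)],.11);print(L,T,((L.mean(0)-e)@xv,(L.mean(0)-e)@yv),((T.mean(0)-e)@xv,(T.mean(0)-e)@yv))
cg=e-.022*xv+.05*yv;print('cg',cg)
im=cv2.imread('pics/w1.png');g=cv2.cvtColor(im,cv2.COLOR_BGR2GRAY);roi=np.zeros_like(g);roi[165:232,240:275]=1
m=((g<75)*roi).astype(np.uint8);c=max(cv2.findContours(m,0,2)[0],key=cv2.contourArea);print(cv2.minAreaRect(c));b=cv2.boxPoints(cv2.minAreaRect(c));print(wplane(b,.13,s).round(4).tolist())
q=s['orientation'];R=Ro.from_quat([q[1],q[2],q[3],q[0]]).as_matrix();print(R,s['tcp_pos'])
E
```

```text
wing ends z.14 [[0.6113, 0.1403, 0.14], [0.5793, 0.1354, 0.14], [0.6121, 0.136, 0.14], [0.6104, 0.1451, 0.14]]
back bottom [[0.57170326 0.13404661 0.116     ]] knob [[0.59177936 0.13721582 0.142     ]]
edge [0.61760518 0.09047732 0.09      ] 0.3354347042669621 6.688511617720751
[[0.54385701 0.0545016  0.11      ]
 [0.53699024 0.10868005 0.11      ]] [[0.45338505 0.04293398 0.11      ]
 [0.44777471 0.09749068 0.11      ]] (np.float64(-0.07769128028623234), np.float64(0.0001634467900805562)) (np.float64(-0.16824882113206957), np.float64(-0.0006733614968766668))
cg [0.58993133 0.13757465 0.09      ]
((255.0, 198.0), (54.0, 20.0), 90.0)
[[0.5688, 0.1243, 0.13], [0.5657, 0.1407, 0.13], [0.6138, 0.1502, 0.13], [0.617, 0.1327, 0.13]]
[[-9.83261330e-01 -1.82190359e-01 -1.95719325e-03]
 [-1.82189793e-01  9.83263272e-01 -4.65329861e-04]
 [ 2.00921486e-03 -1.00960224e-04 -9.99997976e-01]] [0.58835342 0.13659761 0.22997349]
```

Call:
servo_tool(
  increments=[
    {"grip": 0,"x": -2,"y": 0.5,"z": 30,"roll": 0.7},
    {"grip": 0,"x": 0,"y": 0,"z": 35,"roll": 0},
    {"grip": 0,"x": 0,"y": 0,"z": 25,"roll": 0},
    {"grip": 0,"x": 0,"y": 0,"z": 15,"roll": 0},
    {"grip": 0,"x": 0,"y": 0,"z": 10,"roll": 0},
  ],
  grip_force=60,
)

```text
clock: 2.82
tcp_pos: [0.588, 0.1344, 0.114]
orientation: [-0.002, -0.083, 0.997, -0.0]
wrist_force: [0.1, -0.1, -0.4]
finger_gap: 0.0855
grip_force: 0.0
```

Call:
servo_tool(
  increments=[
    {"grip": 0,"x": 0,"y": 0,"z": 0,"roll": 0},
    {"grip": 1,"x": 0,"y": 0,"z": 0,"roll": 0},
    {"grip": 1,"x": 0,"y": 0,"z": 0,"roll": 0},
    {"grip": 1,"x": 0,"y": 0,"z": 0,"roll": 0},
    {"grip": 1,"x": 0,"y": 0,"z": 0,"roll": 0},
  ],
)

```text
clock: 3.23
tcp_pos: [0.5912, 0.1361, 0.1178]
orientation: [0.001, -0.084, 0.996, -0.0]
wrist_force: [-0.5, 0.1, -0.0]
finger_gap: 0.0386
grip_force: 0.0
```

Call:
servo_tool(
  increments=[
    {"grip": 1,"x": 0,"y": 0,"z": 0,"roll": 0},
    {"grip": 1,"x": 0,"y": 0,"z": 0,"roll": 0},
    {"grip": 1,"x": 0,"y": 0,"z": 0,"roll": 0},
    {"grip": 1,"x": 0,"y": 0,"z": 0,"roll": 0},
    {"grip": 1,"x": 0,"y": 0,"z": 0,"roll": 0},
  ],
)

```text
clock: 3.65
tcp_pos: [0.5905, 0.1369, 0.1176]
orientation: [0.001, -0.085, 0.996, 0.0]
wrist_force: [-2.6, 2.3, 6.3]
finger_gap: 0.0088
grip_force: 97.0
```

Call:
servo_tool(
  increments=[
    {"grip": 1,"x": 0,"y": 0,"z": 0,"roll": -5},
    {"grip": 1,"x": 0,"y": 0,"z": 0,"roll": -5},
    {"grip": 1,"x": 0,"y": 0,"z": 0,"roll": -5},
    {"grip": 1,"x": 0,"y": 0,"z": 0,"roll": -5},
    {"grip": 1,"x": 0,"y": 0,"z": 0,"roll": -5},
  ],
)

```text
clock: 4.07
tcp_pos: [0.5907, 0.1367, 0.1178]
orientation: [0.001, -0.3, 0.954, 0.0]
wrist_force: [-2.0, 0.5, 6.0]
finger_gap: 0.0084
grip_force: 94.5
```

Call:
servo_tool(
  increments=[
    {"grip": 1,"x": 0,"y": 0,"z": 0,"roll": -5},
    {"grip": 1,"x": 0,"y": 0,"z": 0,"roll": -5},
    {"grip": 1,"x": 0,"y": 0,"z": 0,"roll": -5},
    {"grip": 1,"x": 0,"y": 0,"z": 0,"roll": -5},
    {"grip": 1,"x": 0,"y": 0,"z": 0,"roll": -5},
  ],
)

```text
clock: 4.48
tcp_pos: [0.5912, 0.136, 0.1178]
orientation: [0.001, -0.499, 0.866, -0.001]
wrist_force: [0.0, -1.7, 6.4]
finger_gap: 0.0089
grip_force: 94.6
```

Call:
servo_tool(
  increments=[
    {"grip": 1,"x": 0,"y": 0,"z": 0,"roll": -5},
    {"grip": 1,"x": 0,"y": 0,"z": 0,"roll": -5},
    {"grip": 1,"x": 0,"y": 0,"z": 0,"roll": -5},
    {"grip": 1,"x": 0,"y": 0,"z": 0,"roll": -5},
    {"grip": 1,"x": 0,"y": 0,"z": 0,"roll": -5},
  ],
)

```text
clock: 4.9
tcp_pos: [0.5916, 0.1358, 0.1178]
orientation: [0.001, -0.675, 0.738, -0.001]
wrist_force: [0.9, -1.1, 5.9]
finger_gap: 0.0086
grip_force: 94.6
```

Call:
servo_tool(
  increments=[
    {"grip": 1,"x": 0,"y": 0,"z": 0,"roll": -5},
    {"grip": 1,"x": 0,"y": 0,"z": 0,"roll": -4},
    {"grip": 1,"x": 0,"y": 0,"z": 0,"roll": 0},
    {"grip": 1,"x": 0,"y": 0,"z": 0,"roll": 0},
    {"grip": 1,"x": 0,"y": 0,"z": 0,"roll": 0},
  ],
)

```text
clock: 5.32
tcp_pos: [0.5918, 0.1358, 0.1178]
orientation: [-0.001, 0.729, -0.684, 0.001]
wrist_force: [1.9, -1.3, 6.0]
finger_gap: 0.009
grip_force: 94.6
```

Call:
servo_tool(
  increments=[
    {"grip": 0,"x": 0,"y": 0,"z": 0,"roll": 0},
    {"grip": 0,"x": 0,"y": 0,"z": 0,"roll": 0},
    {"grip": 0,"x": 0,"y": 0,"z": 0,"roll": 0},
    {"grip": 0,"x": 0,"y": 0,"z": 0,"roll": 0},
    {"grip": 0,"x": 0,"y": 0,"z": 0,"roll": 0},
  ],
)

```text
clock: 5.73
tcp_pos: [0.5898, 0.1361, 0.1158]
orientation: [0.0, 0.73, -0.684, -0.0]
wrist_force: [0.7, -0.1, 0.3]
finger_gap: 0.0689
grip_force: 0.0
```

Call:
servo_tool(
  increments=[
    {"grip": 0,"x": 0,"y": 0,"z": 0,"roll": 0},
    {"grip": 0,"x": 0,"y": 0,"z": 0,"roll": 0},
    {"grip": 0,"x": 0,"y": 0,"z": 0,"roll": 0},
    {"grip": 0,"x": 0,"y": 0,"z": 0,"roll": 0},
    {"grip": 0,"x": 0,"y": 0,"z": 0,"roll": 0},
  ],
)

```text
clock: 6.15
tcp_pos: [0.5902, 0.1361, 0.1162]
orientation: [0.0, 0.73, -0.684, 0.0]
wrist_force: [0.6, -0.4, 0.5]
finger_gap: 0.0858
grip_force: 0.0
```

Call:
servo_tool(
  increments=[
    {"grip": 0,"x": 0,"y": 0,"z": -35,"roll": 0},
    {"grip": 0,"x": 0,"y": 0,"z": -39,"roll": 0},
    {"grip": 0,"x": 0,"y": 0,"z": -20,"roll": 6.7},
    {"grip": 0,"x": 0,"y": 0,"z": 0,"roll": 6.7},
    {"grip": 0,"x": 0,"y": 0,"z": 0,"roll": 6.7},
  ],
)

```text
clock: 6.57
tcp_pos: [0.5916, 0.1363, 0.2128]
orientation: [0.002, -0.597, 0.802, -0.001]
wrist_force: [0.2, -0.7, -0.4]
finger_gap: 0.0853
grip_force: 0.0
```

Call:
servo_tool(
  increments=[
    {"grip": 0,"x": 0,"y": 0,"z": 0,"roll": 6.7},
    {"grip": 0,"x": 0,"y": 0,"z": 0,"roll": 6.7},
    {"grip": 0,"x": 0,"y": 0,"z": 0,"roll": 6.7},
    {"grip": 0,"x": 0,"y": 0,"z": 0,"roll": 6.7},
    {"grip": 0,"x": 0,"y": 0,"z": 0,"roll": 6.7},
  ],
)

```text
clock: 6.98
tcp_pos: [0.5902, 0.1361, 0.2103]
orientation: [-0.0, -0.34, 0.94, -0.0]
wrist_force: [-0.5, 0.6, 0.2]
finger_gap: 0.0857
grip_force: 0.0
```

Call:
servo_tool(
  increments=[
    {"grip": 0,"x": 0,"y": 0,"z": 0,"roll": 6.7},
    {"grip": 0,"x": 0,"y": 0,"z": 0,"roll": 6.7},
    {"grip": 0,"x": 0,"y": 0,"z": 0,"roll": 6.7},
    {"grip": 0,"x": 0,"y": 0,"z": 0,"roll": 6.7},
    {"grip": 0,"x": 0,"y": 0,"z": 0,"roll": 6.7},
  ],
)

```text
clock: 7.4
tcp_pos: [0.5902, 0.1361, 0.2103]
orientation: [-0.0, -0.055, 0.999, -0.0]
wrist_force: [0.4, 1.0, -0.3]
finger_gap: 0.0855
grip_force: 0.0
```

Call:
servo_tool(
  increments=[
    {"grip": 0,"x": 30,"y": -12.4,"z": 0,"roll": 0},
    {"grip": 0,"x": 30,"y": -12.4,"z": 0,"roll": 0},
    {"grip": 0,"x": 30,"y": -12.4,"z": 0,"roll": 0},
    {"grip": 0,"x": 31,"y": -12.4,"z": 0,"roll": 0},
    {"grip": 0,"x": 0,"y": 0,"z": 0,"roll": 0},
  ],
)

```text
clock: 7.82
tcp_pos: [0.4695, 0.0715, 0.2096]
orientation: [-0.003, -0.057, 0.998, -0.0]
wrist_force: [0.3, 0.1, -0.4]
finger_gap: 0.0854
grip_force: 0.0
```

```bash
python3 - <<'E'
from h import *
import pickle
s=env.get_state();im=env.read_camera('wrist')[:,:,::-1];cv2.imwrite('pics/w2.png',im);pickle.dump(s,open('w2.pkl','wb'));print(s['tcp_pos'],s['orientation'],s['joint_pos'])
cv2.imwrite('pics/w2b.png',cv2.resize(im,(800,600),interpolation=cv2.INTER_CUBIC))
E
```

```text
[0.46952402 0.07152848 0.20962087] [-2.95872770e-03 -5.68641446e-02  9.98377509e-01 -2.52372367e-04] [-1.74639976e-02  1.33510753e-01 -2.37804274e-01  1.20534492e+00
 -9.42957100e-04 -1.31251404e-01]
```

View pics/w2b.png

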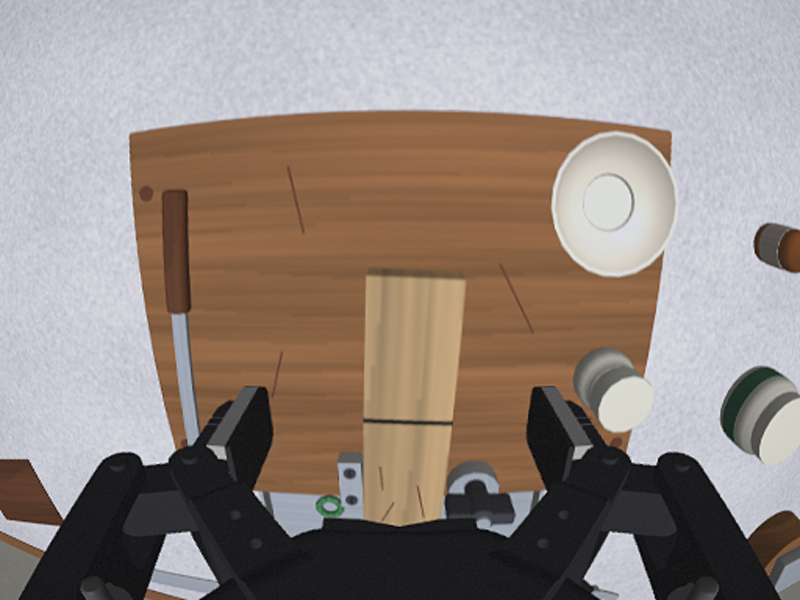

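The wing now lies across (445–514, 505), so the clamp is open. The tail top edge is (367,275)–(465,279) and the line (363,420)–(452,423).

```bash
python3 - <<'E'
from h import *
import pickle
s=pickle.load(open('w2.pkl','rb'));k=.64
W=lambda p,z:wplane(np.float64(p)*k-.2,z,s)
T=W([(367,275),(465,279)],.11);L=W([(363,420),(452,423)],.11);t,l=T.mean(0),L.mean(0);d=(l-t)/np.linalg.norm(l-t)
print(t,l,np.linalg.norm(l-t),np.degrees(np.arctan2(*d[1::-1])));g=t+.025*d;print('grip',g)
s=env.get_state();print(s['tcp_pos']);q=s['orientation'];R=Ro.from_quat([q[1],q[2],q[3],q[0]]).as_matrix();print(R.T@(g-s['tcp_pos'])*1e3)
E
```

```text
[0.45178825 0.07881205 0.11      ] [0.54192591 0.08508937 0.11      ] 0.0903559737700571 3.9837304676849445
grip [0.47672785 0.08054888 0.11      ]
[0.47287805 0.07214979 0.21031953]
[ -4.93953386   7.90909743 100.31161718]
```

Call:
servo_tool(
  increments=[
    {"grip": 0,"x": 0,"y": 0,"z": 0,"roll": 0},
    {"grip": 0,"x": 0,"y": 0,"z": 0,"roll": 0},
    {"grip": 0,"x": 0,"y": 0,"z": 0,"roll": 0},
  ],
  grip_force=40,
)

```text
clock: 8.12
tcp_pos: [0.4771, 0.0732, 0.2105]
orientation: [0.001, -0.058, 0.998, -0.0]
wrist_force: [-0.4, 0.9, -0.6]
finger_gap: 0.0854
grip_force: 0.0
```

```bash
python3 - <<'E'
from h import *
s=env.get_state();im=env.read_camera('wrist')[:,:,::-1];cv2.imwrite('pics/w3.png',im)
h=cv2.cvtColor(im,cv2.COLOR_BGR2HSV);print(h[220,265],h[150,200])
m=((h[...,0]<25)&(h[...,1]>50)&(h[...,2]>140)).astype(np.uint8);m[:165]=0;m[262:]=0;m[:,:215]=0;m[:,315:]=0
c=max(cv2.findContours(m,0,2)[0],key=cv2.contourArea);r=cv2.minAreaRect(c);b=cv2.boxPoints(r);print(r)
P=wplane(b,.11,s);print(P.round(4));print(s['tcp_pos'],s['orientation'])
for y in range(185,260,15):
    x=np.flatnonzero(m[y]);a=wplane([[x[0]-.5,y],[x[-1]+.5,y]],.11,s);print(y,x[0],x[-1],a.mean(0).round(4),np.linalg.norm(a[0]-a[1]).round(4))
E
```

```text
[ 16  91 179] [ 13 132 151]
((264.5, 212.5), (99.0, 95.0), 0.0)
[[0.5456 0.0429 0.11  ]
 [0.4547 0.0367 0.11  ]
 [0.4449 0.1195 0.11  ]
 [0.5352 0.1364 0.11  ]]
[0.4770651  0.07322086 0.21048032] [ 5.96661052e-04 -5.77892927e-02  9.98328623e-01 -4.07514915e-05]
185 232 314 [0.4664 0.0875 0.11  ] 0.0712
200 232 294 [0.4808 0.0805 0.11  ] 0.0546
215 215 314 [0.4946 0.0837 0.11  ] 0.0888
230 215 314 [0.5091 0.0856 0.11  ] 0.0906
245 215 314 [0.5244 0.0876 0.11  ] 0.0926
```

```bash
python3 - <<'E'
from h import *
im=cv2.imread('pics/w3.png');h=cv2.cvtColor(im,cv2.COLOR_BGR2HSV)
class S(dict):pass
s=dict(tcp_pos=np.array([.4770651,.07322086,.21048032]),orientation=np.array([5.97e-4,-.0577893,.9983286,-4e-5]))
m=((h[...,0]<25)&(h[...,1]<112)&(h[...,1]>50)&(h[...,2]>140)).astype(np.uint8);m[:165]=0;m[262:]=0;m[:,:225]=0;m[:,305:]=0
m=cv2.morphologyEx(m,cv2.MORPH_OPEN,np.ones((5,5)));m=cv2.morphologyEx(m,cv2.MORPH_CLOSE,np.ones((7,7)))
ys=np.flatnonzero(m.sum(1)>30);print('rows',ys[0],ys[-1])
C=[]
for y in range(185,262,6):
    x=np.flatnonzero(m[y]);a=wplane([[x[0]-.5,y],[x[-1]+.5,y]],.11,s);w=np.linalg.norm(a[0]-a[1]);print(y,x[0],x[-1],w.round(4))
    if abs(w-.0545)<.003:C.append(a.mean(0))
C=np.array(C);p=np.polyfit(C[:,0],C[:,1],1);print(np.degrees(np.arctan(p[0])),np.polyval(p,[.452,.477,.54]))
print(wplane([[265,ys[0]]],.11,s))
# line
g=cv2.cvtColor(im,cv2.COLOR_BGR2GRAY);col=g[225:300,255:272].mean(1);y=225+col[:60].argmin();print('line row',y,wplane([[262,y]],.11,s))
E
```

```text
rows 167 259
185 233 295 0.0537
191 232 295 0.0549
197 232 294 0.0544
203 232 294 0.0548
209 232 293 0.0543
215 232 293 0.0547
221 232 292 0.0542
227 232 292 0.0547
233 232 291 0.0542
239 232 290 0.0538
245 231 290 0.0552
251 231 289 0.0548
257 231 288 0.0544
4.01836270160296 [0.07862427 0.08038049 0.08480617]
[[0.4517404  0.07853166 0.11      ]]
line row 261 [[0.54109974 0.08712485 0.11      ]]
```

Turning the cam nudged the pin slightly: yaw is 4.0° and the tail middle is at (0.4517, 0.0786). I'll align to it and descend.

Call:
servo_tool(
  increments=[
    {"grip": 0,"x": -1,"y": 3.6,"z": 25,"roll": 1.3},
    {"grip": 0,"x": 0,"y": 3.5,"z": 30,"roll": 1.3},
    {"grip": 0,"x": 0,"y": 0,"z": 25,"roll": 0},
    {"grip": 0,"x": 0,"y": 0,"z": 16,"roll": 0},
    {"grip": 0,"x": 0,"y": 0,"z": 10,"roll": 0},
  ],
)

```text
clock: 8.58
tcp_pos: [0.4752, 0.0805, 0.1018]
orientation: [-0.002, -0.035, 0.999, 0.0]
wrist_force: [-0.5, -0.0, -1.0]
finger_gap: 0.0857
grip_force: 0.0
```

Call:
servo_tool(
  increments=[
    {"grip": 0,"x": 0,"y": 0,"z": 7,"roll": 0},
    {"grip": 0,"x": 0,"y": 0,"z": 4,"roll": 0},
    {"grip": 0,"x": 0,"y": 0,"z": 2,"roll": 0},
    {"grip": 0,"x": 0,"y": 0,"z": 0,"roll": 0},
    {"grip": 0,"x": 0,"y": 0,"z": 0,"roll": 0},
  ],
)

```text
clock: 9.0
tcp_pos: [0.4768, 0.0801, 0.0921]
orientation: [0.001, -0.035, 0.999, -0.0]
wrist_force: [0.7, 0.4, 0.9]
finger_gap: 0.0851
grip_force: 0.0
```

Call:
servo_tool(
  increments=[
    {"grip": 0,"x": 0,"y": 0,"z": 0,"roll": 0},
    {"grip": 0,"x": 0,"y": 0,"z": 0,"roll": 0},
    {"grip": 0,"x": 0,"y": 0,"z": 0,"roll": 0},
  ],
)

```text
clock: 9.25
tcp_pos: [0.4764, 0.0801, 0.0918]
orientation: [0.001, -0.035, 0.999, -0.0]
wrist_force: [-0.1, 0.4, 0.4]
finger_gap: 0.0855
grip_force: 0.0
```

Call:
servo_tool(
  increments=[
    {"grip": 0,"x": 0,"y": 0,"z": 2.5,"roll": 0},
    {"grip": 0.3,"x": 0,"y": 0,"z": 0,"roll": 0},
    {"grip": 0.3,"x": 0,"y": 0,"z": 0,"roll": 0},
    {"grip": 0.3,"x": 0,"y": 0,"z": 0,"roll": 0},
    {"grip": 1,"x": 0,"y": 0,"z": 0,"roll": 0},
  ],
  grip_force=30,
)

```text
clock: 9.67
tcp_pos: [0.4761, 0.0801, 0.089]
orientation: [0.0, -0.035, 0.999, -0.0]
wrist_force: [0.2, 0.9, -1.0]
finger_gap: 0.0533
grip_force: 32.1
```

Call:
servo_tool(
  increments=[
    {"grip": 1,"x": 0,"y": 0,"z": 0,"roll": 0},
    {"grip": 1,"x": 0,"y": 0,"z": 0,"roll": 0},
    {"grip": 1,"x": 0,"y": 0,"z": 0,"roll": 0},
    {"grip": 1,"x": 0,"y": 0,"z": 0,"roll": 0},
  ],
)

```text
clock: 10.0
tcp_pos: [0.4761, 0.0801, 0.0889]
orientation: [0.0, -0.035, 0.999, -0.0]
wrist_force: [-1.8, -0.5, 1.0]
finger_gap: 0.0532
grip_force: 32.5
```

Call:
servo_tool(
  increments=[
    {"grip": 1,"x": -3,"y": -0.1,"z": 0,"roll": 0},
    {"grip": 1,"x": -5,"y": -0.1,"z": 0,"roll": -0.2},
    {"grip": 1,"x": -5,"y": -0.2,"z": 0,"roll": -0.2},
    {"grip": 1,"x": -5,"y": -0.2,"z": 0,"roll": -0.2},
    {"grip": 1,"x": -4,"y": -0.2,"z": 0,"roll": -0.2},
  ],
)

```text
clock: 10.42
tcp_pos: [0.4967, 0.0809, 0.0889]
orientation: [-0.001, -0.042, 0.999, -0.0]
wrist_force: [-5.9, -0.4, 7.9]
finger_gap: 0.0538
grip_force: 33.1
```

Call:
servo_tool(
  increments=[
    {"grip": 1,"x": -5,"y": -0.1,"z": 0,"roll": -0.2},
    {"grip": 1,"x": -5,"y": -0.1,"z": 0,"roll": -0.2},
    {"grip": 1,"x": -5,"y": -0.1,"z": 0,"roll": -0.2},
    {"grip": 1,"x": -5,"y": -0.1,"z": 0,"roll": -0.2},
    {"grip": 1,"x": -4,"y": 0,"z": 0,"roll": -0.2},
  ],
)

```text
clock: 10.83
tcp_pos: [0.5207, 0.0826, 0.0889]
orientation: [-0.001, -0.051, 0.999, -0.0]
wrist_force: [-5.6, -1.4, 7.4]
finger_gap: 0.0531
grip_force: 33.1
```

Call:
servo_tool(
  increments=[
    {"grip": 1,"x": -5,"y": -0.5,"z": 0,"roll": -0.2},
    {"grip": 1,"x": -5,"y": -0.5,"z": 0,"roll": -0.2},
    {"grip": 1,"x": -5,"y": -0.5,"z": 0,"roll": -0.2},
    {"grip": 1,"x": -5,"y": -0.5,"z": 0,"roll": 0},
    {"grip": 1,"x": -4,"y": -0.4,"z": 0,"roll": 0},
  ],
)

```text
clock: 11.25
tcp_pos: [0.5449, 0.0829, 0.0889]
orientation: [-0.001, -0.056, 0.998, -0.0]
wrist_force: [-5.2, -0.6, 7.8]
finger_gap: 0.0532
grip_force: 33.0
```

Call:
servo_tool(
  increments=[
    {"grip": 1,"x": -3,"y": -0.2,"z": 0,"roll": 0},
    {"grip": 1,"x": -2,"y": 0,"z": 0,"roll": 0},
    {"grip": 1,"x": 0,"y": 0,"z": 0,"roll": 0},
    {"grip": 1,"x": 0,"y": 0,"z": 0,"roll": 0},
    {"grip": 1,"x": 0,"y": 0,"z": 0,"roll": 0},
  ],
)

```text
clock: 11.67
tcp_pos: [0.5502, 0.0832, 0.0889]
orientation: [-0.001, -0.056, 0.998, -0.0]
wrist_force: [-2.7, -0.6, 4.8]
finger_gap: 0.0531
grip_force: 32.9
```

```bash
python3 - <<'E'
from h import *
s=env.get_state();print(s['tcp_pos'],s['orientation'],s['wrist_force'])
im=env.read_camera('wrist')[:,:,::-1];cv2.imwrite('pics/w4.png',im)
t=env.read_camera('top')[:,:,::-1];cv2.imwrite('pics/t4.png',t);sc=env.read_camera('scene')[:,:,::-1];cv2.imwrite('pics/s4.png',sc)
cv2.imwrite('pics/m4.png',np.hstack([cv2.resize(a,(400,560),interpolation=cv2.INTER_CUBIC) for a in(t[100:240,165:265],sc[165:305,200:300])]))
E
```

```text
[0.55017499 0.08318817 0.08886547] [-8.37004900e-04 -5.58156587e-02  9.98440735e-01 -9.80811508e-05] [-2.74106326 -0.60558075  4.79185999]
```

View pics/m4.png

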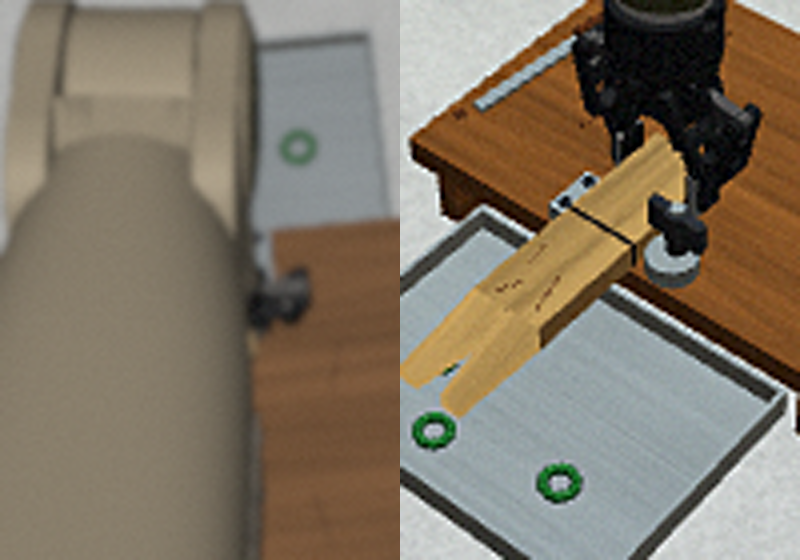

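View pics/w4.png

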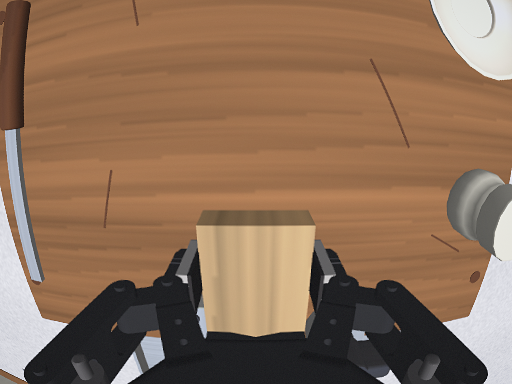

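The scene view shows the line from (568,205) to (634,248) in the crop, close to the front edge; the pin is flat and the wing is still open. Next I'll measure what remains.

```bash
python3 - <<'E'
from h import *
s=dict(tcp_pos=np.array([.55017499,.08318817,.08886547]),orientation=np.array([-8.37e-4,-.0558157,.9984407,-9.8e-5]))
e=np.array([.6174,.0893,.09]);y=np.radians(6.5);xv=np.array([np.cos(y),np.sin(y),0]);yv=np.array([-np.sin(y),np.cos(y),0])
f=lambda P:[((p-e)@xv*1e3).round(1).item() for p in P]+[((p-e)@yv*1e3).round(1).item() for p in P]
sc=lambda p,z:plane('scene',np.float64([200,165])+(np.float64(p)-[400,0]+.5)/4-.5,z)
print('line scene',f(sc([(568,205),(634,248)],.11)), 'foot',f(sc([(634,264)],.09)))
A=plane('scene',np.float64([190,150])+np.float64([(58,226),(506,495)])/4.5,.09);print('edge scene',f(A))
L0=plane('scene',np.float64([190,150])+np.float64([(317,228),(389,272)])/4.5,.11);print('line0 scene',f(L0))
print('wrist tail+90',f(wplane([(197,224),(315,225)],.11,s)))
im=cv2.imread('pics/w4.png')[:,:,::-1];g=im[195:235,250:262].mean((1,2)).round();print(g)
E
```

```text
line scene [-1.8, 0.7, -23.5, 34.0] foot [-2.8, 30.9]
edge scene [5.3, 4.0, -159.3, 175.1]
line0 scene [-76.6, -74.2, -21.5, 34.6]
wrist tail+90 [-92.6, -92.1, -24.5, 28.7]
[132. 134. 135. 135. 133. 131. 130. 128. 126. 125. 124. 124. 124. 124.
 119. 103.  91.  92.  92.  92.  92.  92.  92.  92.  92.  92.  92.  92.
  92.  89. 116. 159. 171. 169. 169. 169. 169. 169. 169. 169.]
```

Wrist, scene and travelled distance agree on about 3 mm to go.

Call:
servo_tool(
  increments=[
    {"grip": 1,"x": -1.5,"y": -0.2,"z": 0,"roll": 0},
    {"grip": 1,"x": -1.5,"y": -0.2,"z": 0,"roll": 0},
    {"grip": 1,"x": 0,"y": 0,"z": 0,"roll": 0},
    {"grip": 1,"x": 0,"y": 0,"z": 0,"roll": 0},
    {"grip": 1,"x": 0,"y": 0,"z": 0,"roll": 0},
  ],
)

```text
clock: 12.23
tcp_pos: [0.5531, 0.0832, 0.0889]
orientation: [-0.001, -0.056, 0.998, -0.0]
wrist_force: [-4.7, -0.6, 5.7]
finger_gap: 0.0533
grip_force: 32.9
```

Call:
servo_tool(
  increments=[
    {"grip": 1,"x": 0,"y": 0,"z": 0,"roll": 0},
    {"grip": 1,"x": 0,"y": 0,"z": 0,"roll": 0},
    {"grip": 1,"x": 0,"y": 0,"z": 0,"roll": 0},
    {"grip": 1,"x": 0,"y": 0,"z": 0,"roll": 0},
    {"grip": 1,"x": 0,"y": 0,"z": 0,"roll": 0},
  ],
)

```text
clock: 12.65
tcp_pos: [0.5531, 0.0831, 0.0889]
orientation: [-0.001, -0.056, 0.998, -0.0]
wrist_force: [-4.1, 0.1, 5.9]
finger_gap: 0.0535
grip_force: 32.9
```

```bash
python3 - <<'E'
from h import *
s=env.get_state();print(s['tcp_pos'],s['orientation'],abs(s['qvel']).max())
im=env.read_camera('wrist');g=im[195:240,250:262].mean((1,2));b=195+np.diff(g)[20:].argmax()+20.5
e=np.array([.6174,.0893,.09]);y=np.radians(6.5);xv=np.array([np.cos(y),np.sin(y),0])
print('edge row',b,'line',((wplane([[256,b]],.11,s)[0]-e)@xv)*1e3+90)
sc=env.read_camera('scene')[:,:,::-1]
cv2.imwrite('pics/s5.png',cv2.resize(sc[195:265,220:300],None,fx=8,fy=8,interpolation=cv2.INTER_CUBIC))
print(proj('scene',[e,e+.03*np.array([-xv[1],xv[0],0])]))
E
```

```text
[0.5530695  0.0831479  0.08887402] [-9.24193175e-04 -5.58343705e-02  9.98439615e-01 -6.65547910e-05] 0.0021034307495413625
edge row 225.5 line 0.8250764132103399
[[248.26329774 225.72568298]
 [257.17149253 231.0985296 ]]
```

View pics/s5.png

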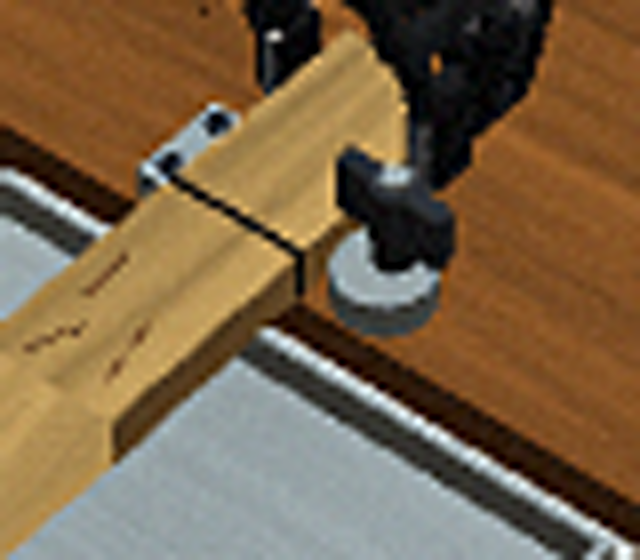

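The line's foot, at (301,297) in the crop, meets the riser's front edge. The pin is level and gripped, the wing is across, and all estimates put the line within about ±2 mm.

```bash
python3 -c "
from workcell import env
print(env.hand_in())"
```

```text
the job is handed in; nothing more can be done
None
```

I turned the cam clamp open to about 1.5 rad, then slid the pin out until its dark line lay over the riser edge, within about 2 mm by my measurements. I handed the job in with the pin held level and the clamp open; the hand-in returned no verdict.

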